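# Set a nested steel cup under the cup filler

## Robot

A 7-joint arm with a two-finger parallel gripper is mounted at the origin on the work surface. World frame = base frame: x ahead of the robot, y to its left, z up, the work surface at z = 0. Lengths are in m, angles in rad, forces in N, time in s.
With the tool pointing down it reaches from about 0.425 to 0.925 m from the base axis. Payload 6.8 kg.
Tool frame: the origin (TCP) lies midway between the tips of the shut fingers; the grasp point (between the pads) lies 19 mm behind it; x points along the fingers, y is the direction in which the jaws open and shut, and the axes are right-handed (so a half turn about x gives the same grasp; the last joint's range is limited). The gripper opens to 85 mm and grips with 20 to 120 N. Pads are 22 mm wide; open, the fingers measure 114 mm over their backs; the gripper's body (76 mm by 85 mm) begins 54 mm behind the grasp point. The pads swing forward as they close: fully open they stand 13 mm farther back than shut.
Start: joints at [-1.425, 0.477, 0.022, 1.555, -0.011, 1.109, -0.083], TCP at [0.169, 0.653, 0.231] pointing down, gripper open.
Joint ranges: [-2.96, 2.96], [-0.34, 2.1], [-1.41, 1.46], [0.24, 2.44], [-1.37, 4.51], [0.17, 1.92], [-2.96, 2.96]. Speed limits (rad/s): [2.39, 2.39, 3.14, 3.14, 3.14, 3.14, 3.14].

## Interface

Orientations are given as a rotation vector (axis times angle).
In Python, from bench import r, viewer, nets gives the robot as it stands.
- The arm moves only by the shell command python3 -m pendant 'ROWS' [FORCE]. ROWS is JSON, one flat list of numbers, 5 for each row, row after row: the finger opening in mm, from 0 to 85.4, then the shift along the tool's x, y, z in mm, then the turn about the tool's x in rad. A call has 1 to 20 rows; each row shifts and turns the commanded pose from where the row before left it, along the tool's axes as they then stand; what a row does not reach is not made up. A row lasts 1/8 s, in which the tool goes at most 62.5 mm and 10.7 degrees, less where a joint would pass 70% of its speed; a pose out of reach is approached as far as the arm can. A call with a gripper value outside its range is refused whole. The fingers move at their own pace and stop on an object; FORCE is the grip in N (left out, the last holds). Time passes only in rows, so rows that do not move let the fingers close. It gives the time, the measured TCP pose, the force and the opening at its end, in the units of the state.
- r.get_obs(): the state, without advancing time (a new reading comes with each control period).
- viewer.grab_frame(name): name is "side" or "top" or "wrist"; returns (picture, depth): 384x512x3 uint8, red, green, blue; 384x512 float32, m along the optical axis (not along the pixel's ray), 0 where there is no reading.
- viewer.calibration(name): a dict with "mtx" (3x3 intrinsics, pixels), "distortion" ([k1, k2, p1, p2, k3] as OpenCV has them; the pictures are not rectified), "world_to_cam" (4x4, takes a point from world to camera coordinates). Camera axes: x right, y up, looking along -z (the intrinsics and any distortion apply to the point x, -y, -z); pixel columns grow to the right and rows downward; lengths in m; the calibration is good to about 2 mm. A picture is of the moment at which its call begins: read the wrist's pose just before it. calibration takes no time and is no camera call; for the wrist camera it gives the pose at the moment of the call.
- r.hand_in(): hands the job in, once; it reports no verdict.
Trained networks look in the newest picture that a camera, given by its name, has taken for a name from the list of things; names that differ only in an ending like _2 or _b are one class to them, and where a whole thing is asked for, a point or a joint stands for the part that bears it (a point fixed in the world has none). Each returns a list of dicts, best first, with "score" (0 to 1); they miss things now and then, are a little off and sometimes report something else, mostly with a low value. They report only what shows in the picture. A call takes as long as a camera call. They do not tell look-alikes from the thing itself.
- nets.look_for(name, camera): "location" ([x, y, z] in m, in world coordinates, good to about 4 mm: the middle of the surface that is visible of it).
- nets.silhouettes(name, camera): "mask" (384x512 bool, what is visible of it).
The state is a dict: "clock": time; "joints": joint angles; "qvel": joint speeds; "tau": joint torques, N m; "tcp_pos": TCP position; "orientation": TCP orientation; "contact_force": force on the tool from outside, world axes, zero at the start; "moment": the same for the moment, N m; "grip_width": finger opening in m.
Only numpy, scipy, OpenCV 4.12 (cv2) and the standard library are available. Lean on these libraries where they do the work, as an engineer would, in place of code of your own. Each camera call takes 0.05 s, during which the arm holds its last target. There are 200 camera calls.

## Task

Set up the rinse cup: work the top steel cup loose from the cup below it in the white cup holder, lifting it straight up so that the lower cup stays seated, and stand it upright in the middle of the cup filler's round plate, without tipping or dropping it. Once you have let go of the cup, swing the filler's spout by its knob fully home over it. Leave the other loose things on the table where they are.

Things in the scene. Friction and masses are not known exactly. Their poses are not given: they have to be found in the camera images.
- top_cup: The upper of two identical nested steel cups, open on top, 80 mm high, 0.12 kg. Body tapers from 38 mm diameter at the foot to 55 mm at 54 mm height; above that up to the rim is a straight collar, 64 mm across outside (66 mm over the thin bead at the rim), 26 mm high, wall 3 mm. Origin: centre of the underside; z up its axis. Nested, only the collar shows, its lower edge on the lower cup's rim: grip across it, above that edge.
- top_cup_rim (a point): Centre of the top cup's mouth, at rim height (80 mm above its underside); at the start 118 mm above the table. Sprung rubber pads inside the lower cup hold the top cup: it takes about 4 to 9 N upward besides its weight to break it loose, fading slowly as it rises; it is wholly clear after rising 54 mm.
- lower_cup: The lower cup, same shape, seated in the white cup holder (80 mm diameter sleeve, rim 58 mm above the table, on a 104 mm foot). Its underside (origin) is 12 mm above the table, its rim 92 mm. Stronger sprung pads in the holder grip it; it must stay seated.
- filler: The cup filler, a white base fixed to the table with a round aluminium plate (90 mm diameter, top 20 mm above the table) and a white post (26 mm thick) 115 mm from the plate's centre, along the filler's +x. Origin: on the table under the plate's centre; z up.
- filler_plate (a point): Centre of the round plate's top surface, 20 mm above the table, inside an engraved dark ring of 56 mm diameter. The cup stands here.
- spout (a joint): Swing of the steel spout about the vertical axis of the post, rad: 0 is fully home against its stop, with the mouth straight above the plate's centre; it grows as the spout swings aside (clockwise seen from above: from home it points along the filler's -x, at 1.57 along the filler's +y). It starts between 1.0 and 1.5, stays where it is left, and takes about 1 N at the knob.
- spout_hinge (a point): Point on the spout's vertical swing axis, at the height of the spout's arm (145 mm above the table). The arm is a 16 mm round bar 115 mm long, ending in a downward nozzle.
- spout_knob (a point): Middle of the exposed black upright round knob (16 mm diameter, top 185 mm above the table, exposed from 153 mm) on the spout's arm, 70 mm from the swing axis; the point is 169 mm above the table. Grip it from above or push it sideways.
- spout_mouth (a point): Lower end of the nozzle, 115 mm from the swing axis, 118 mm above the table: 18 mm above the rim of a cup on the plate.
- drill_kit: Bystander: fixed drill cassette, 170 x 130 mm, with short drills, 60 mm high in all, between cups and filler. Origin: centre of its underside.
- rinse_cup: Bystander: lone plain white plastic cup, 72 mm rim diameter, 90 mm high, loose. Origin: centre of its underside.
- saline: Bystander: clear bottle, 66 mm diameter, 170 mm high, loose. Origin: centre of its underside.
- bowl: Bystander: steel bowl, 110 mm diameter, 45 mm high, loose, on the robot's side. Origin: centre of its underside.
- ratchet: Bystander: steel implant ratchet, a 135 mm rod with a round head, lying loose on the robot's side. Origin: middle of its underside.
Mind the look-alikes: they are no part of the job. Leave any purple, red or yellow look-alike of the top_cup alone.

How it is judged:
By the outcome, as a careful person would: the job done as asked, in the order asked, and still so for the second after the job is handed in, with the robot touching nothing.
It also fails if it takes over 58 s, if anything falls off the work surface, if the arm or the gripper's body presses on something with over 40 N, if the wrist force passes 120 N, or if a joint passes its speed limit or range.

## Working session

There is one attempt and no reset: what is moved stays moved. The work goes in short steps, Python scripts to look and compute and a shell command to move; the robot and the scene stay as the last step left them, time stands still between calls to the robot, and variables do not carry over. Pictures are saved under pics/ and viewed, about 8 in all and at most 12, crops included, and the job is handed in when it is done.

```bash
mkdir -p pics; cat > h.py <<'E'
import numpy as np, cv2
from bench import r, viewer, nets
def pix2w(cam,u,v,depth,c=None):
    c=c or viewer.calibration(cam); K=np.array(c['mtx']);D=np.array(c['distortion'])
    p=cv2.undistortPoints(np.array([[[u,v]]],float),K,D)[0,0]
    P=np.array([p[0]*depth,-p[1]*depth,-depth,1]); return (np.linalg.inv(c['world_to_cam'])@P)[:3]
def w2pix(cam,P,c=None):
    c=c or viewer.calibration(cam); q=(np.array(c['world_to_cam'])@np.append(P,1))[:3]
    return cv2.projectPoints(np.array([[q[0],-q[1],-q[2]]]),np.zeros(3),np.zeros(3),np.array(c['mtx']),np.array(c['distortion']))[0].ravel()
def cloud(cam,mask,d):
    c=viewer.calibration(cam); K=np.array(c['mtx']);D=np.array(c['distortion'])
    v,u=np.nonzero(mask&(d>0)); z=d[v,u]
    p=cv2.undistortPoints(np.stack([u,v],-1)[:,None].astype(float),K,D)[:,0]
    P=np.stack([p[:,0]*z,-p[:,1]*z,-z,np.ones_like(z)]); return (np.linalg.inv(c['world_to_cam'])@P)[:3].T
E
python3 - <<'E'
from h import *
o=r.get_obs();print({k:np.round(v,3) for k,v in o.items()})
ims=[]
for cam in('side','top'):
    im,d=viewer.grab_frame(cam); np.savez(f'/tmp/{cam}0.npz',im=im,d=d); ims.append(im)
    cv2.imwrite(f'pics/{cam}0.png',cv2.resize(im[:,:,::-1],(800,600)))
    for n in('top_cup','lower_cup','filler_plate','spout_knob','spout_mouth','spout_hinge','drill_kit','rinse_cup','saline','bowl','ratchet'):
        for x in nets.look_for(n,cam)[:4]: print(cam,n,round(x['score'],2),np.round(x['location'],3),np.round(w2pix(cam,x['location'])))
E
```

```text
{'clock': np.float64(0.0), 'joints': array([-1.425,  0.478,  0.022,  1.556, -0.011,  1.109, -0.083]), 'qvel': array([ 0.   ,  0.001, -0.001, -0.001,  0.001,  0.   , -0.001]), 'tau': array([-0.0000e+00, -5.9644e+01,  1.6070e+00, -2.8120e+01,  1.2000e-02,
        9.0000e-03, -0.0000e+00]), 'tcp_pos': array([0.169, 0.653, 0.23 ]), 'orientation': array([ 0.198,  1.562, -0.201]), 'contact_force': array([-0.78 ,  0.584,  0.081]), 'moment': array([ 0.019, -0.031, -0.007]), 'grip_width': np.float64(0.085)}
side top_cup 0.66 [0.439 0.212 0.11 ] [178. 175.]
side top_cup 0.65 [0.562 0.199 0.062] [225. 180.]
side top_cup 0.64 [0.584 0.104 0.057] [252. 195.]
side top_cup 0.61 [0.44  0.341 0.062] [161. 170.]
side lower_cup 0.88 [0.428 0.185 0.077] [180. 193.]
side filler_plate 0.73 [ 0.52  -0.201  0.014] [309. 295.]
side spout_knob 0.79 [ 0.566 -0.164  0.152] [321. 221.]
side spout_mouth 0.92 [ 0.568 -0.16   0.154] [320. 219.]
side spout_hinge 0.78 [ 0.523 -0.201  0.023] [311. 292.]
side drill_kit 0.97 [ 0.37  -0.017  0.032] [196. 264.]
side saline 0.56 [0.772 0.083 0.083] [316. 169.]
side bowl 0.
[... 173 characters left out ...]
054] [151. 215.]
top top_cup 0.85 [0.578 0.219 0.052] [195. 174.]
top top_cup 0.64 [0.593 0.12  0.05 ] [227. 169.]
top filler_plate 0.72 [ 0.498 -0.183  0.018] [324. 198.]
top filler_plate 0.68 [ 0.308 -0.205  0.01 ] [333. 259.]
top spout_knob 0.67 [ 0.576 -0.16   0.153] [322. 168.]
top spout_mouth 0.89 [ 0.568 -0.163  0.153] [324. 171.]
top spout_hinge 0.63 [ 0.501 -0.181  0.02 ] [324. 197.]
top drill_kit 0.74 [0.378 0.01  0.028] [264. 238.]
top rinse_cup 0.97 [ 0.784 -0.038  0.043] [276. 108.]
top rinse_cup 0.36 [ 0.569 -0.161  0.154] [323. 170.]
top saline 0.84 [0.768 0.095 0.111] [233. 108.]
top bowl 0.61 [0.295 0.283 0.018] [176. 267.]
top ratchet 0.47 [ 0.308 -0.203  0.008] [332. 259.]
```

View pics/side0.png

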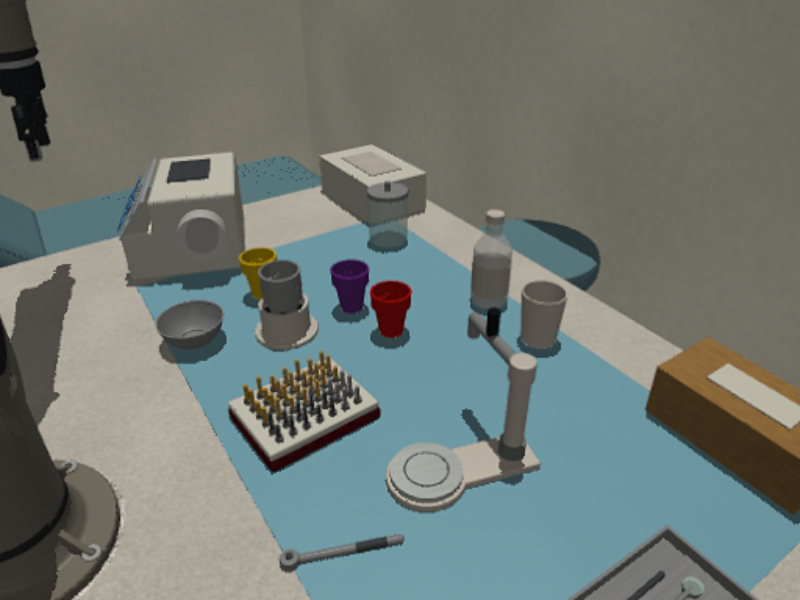

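View pics/top0.png

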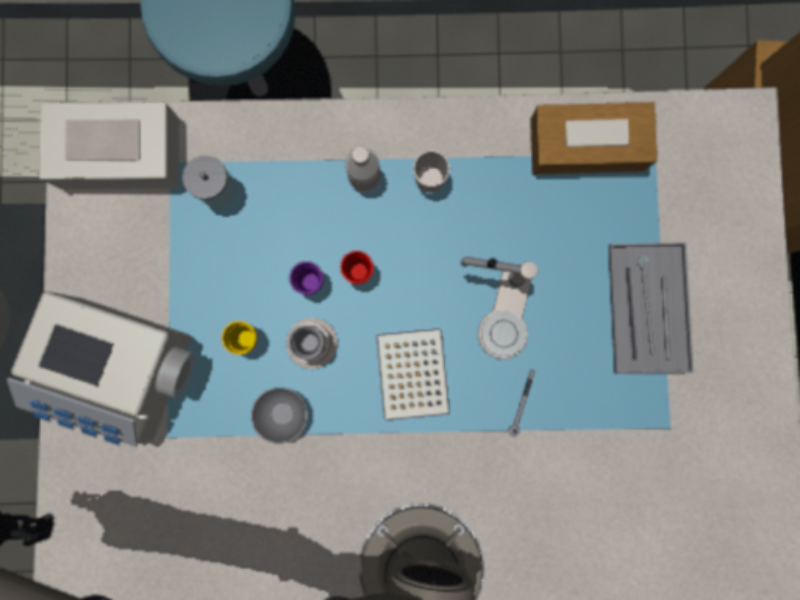

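The side view (800x600) shows four candidates:
- A steel cup nested in the white holder, at (280,285).
- A yellow cup at (258,270).
- A purple cup at (350,285).
- A red cup at (390,305).

Only the steel one stands in the holder, so it is the target; in the top view it is at (310,343). In the top view the plate is at (503,334), the post at (528,270) and the knob at about (491,264).

```bash
python3 - <<'E'
from h import *
from scipy.spatial.transform import Rotation as R
from scipy.optimize import least_squares
T=np.load('/tmp/top0.npz');S=np.load('/tmp/side0.npz')
full=np.ones((384,512),bool)
def circ(P,r=None):
    f=lambda q:np.hypot(P[:,0]-q[0],P[:,1]-q[1])-(r or q[2])
    s=least_squares(f,[*P[:,:2].mean(0),.03],loss='soft_l1',f_scale=.002).x; return np.round(s,4)
for cam,D in(('top',T),('side',S)):
    P=cloud(cam,full,D['d']); 
    def near(c,rad,z0,z1): 
        return P[(np.hypot(P[:,0]-c[0],P[:,1]-c[1])<rad)&(P[:,2]>z0)&(P[:,2]<z1)]
    q=near((.44,.2),.07,.112,.124); print(cam,'rim',len(q),q.mean(0),circ(q),q.min(0),q.max(0))
    q=near((.44,.2),.06,.095,.114); print(cam,'collar',len(q),len(q)>5 and circ(q,.032))
    q=near((.50,-.18),.07,.015,.026); print(cam,'plate',len(q),q.mean(0),(q.min(0)+q.max(0))/2,q.max(0)-q.min(0))
    q=near((.57,-.17),.14,.16,.2); print(cam,'knob',len(q),len(q) and (q.mean(0),q.min(0),q.max(0)))
    q=near((.57,-.19),.2,.13,.16); print(cam,'arm',len(q),len(q) and (q.mean(0),q.min(0),q.max(0)))
    if len(q): 
        print(np.round(q[q[:,1].argsort()][::max(1,len(q)//25)],3).tolist())
# ellipse of rim & plate & ring in top
a=T['im'][190:250,165:235]; b=T['im'][150:240,285:355]
side=S['im'][145:225,130:270]
cv2.imwrite('pics/crop1.png',cv2.resize(np.hstack([cv2.resize(side,(420,300),interpolation=2),cv2.resize(b,(233,300),interpolation=2)])[:,:,::-1],None,fx=1.2,fy=1.2))
print(R.from_rotvec(r.get_obs()['orientation']).as_matrix().round(3))
E
```

```text
top rim 82 [0.44013424 0.2099165  0.11858625] [0.4401 0.2085 0.0307] [0.40918273 0.1779028  0.11248593] [0.47070406 0.23977567 0.12301914]
top collar 67 [0.4398 0.2048 0.03  ]
top plate 460 [ 0.46684597 -0.17807754  0.01952945] [ 0.49719861 -0.17899413  0.02032216] [0.12913048 0.09700472 0.01055489]
top knob 44 (array([ 0.57040812, -0.15462626,  0.17495454]), array([ 0.54816565, -0.21474047,  0.16003694]), array([ 0.58091414, -0.12859771,  0.19036765]))
top arm 279 (array([ 0.56983028, -0.15828147,  0.15153787]), array([ 0.54689033, -0.21898753,  0.13141904]), array([ 0.59002824, -0.08380444,  0.15971583]))
[[0.569, -0.219, 0.153], [0.555, -0.213, 0.152], [0.557, -0.21, 0.156], [0.56, -0.207, 0.156], [0.569, -0.204, 0.158], [0.572, -0.201, 0.157], [0.557, -0.198, 0.158], [0.55, -0.194, 0.143], [0.564, -0.19, 0.153], [0.567, -0.185, 0.148], [0.559, -0.18, 0.144], [0.563, -0.175, 0.143], [0.562, -0.168, 0.148], [0.577, -0.163, 0.149], [0.571, -0.157, 0.148], [0.574, -0.151, 0.151], [0.566, -0.146, 0.145], [0.569, -0.129, 0.145], [0.58, -0.125, 0.154], [0.587, -0.118, 0.144], [0.571, -0
[... 744 characters left out ...]
5999143]))
[[0.563, -0.22, 0.149], [0.561, -0.219, 0.152], [0.568, -0.218, 0.157], [0.555, -0.217, 0.155], [0.552, -0.215, 0.138], [0.55, -0.214, 0.147], [0.553, -0.212, 0.158], [0.555, -0.209, 0.16], [0.548, -0.207, 0.155], [0.566, -0.205, 0.158], [0.571, -0.202, 0.159], [0.559, -0.199, 0.158], [0.57, -0.195, 0.16], [0.569, -0.184, 0.153], [0.565, -0.177, 0.152], [0.567, -0.17, 0.152], [0.569, -0.162, 0.151], [0.567, -0.155, 0.152], [0.566, -0.148, 0.15], [0.566, -0.143, 0.144], [0.57, -0.138, 0.149], [0.572, -0.123, 0.152], [0.573, -0.113, 0.143], [0.579, -0.105, 0.152], [0.579, -0.097, 0.131], [0.576, -0.092, 0.132]]
[[-0.     0.251  0.968]
 [ 0.     0.968 -0.251]
 [-1.     0.    -0.   ]]
```

View pics/crop1.png

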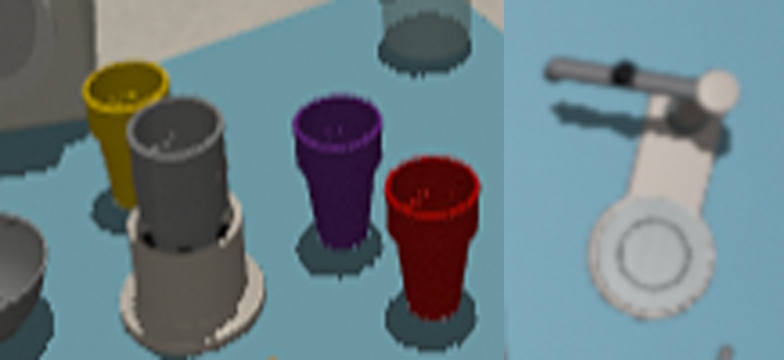

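The crop confirms it: the grey steel cup in the white holder, rim at about (175,135) in the crop, is the target. Purple, red and yellow are the free-standing look-alikes. The crop also shows the plate ring and the spout swung aside. Next I refine the plate position and check the height of the white appliance on the way there.

```bash
python3 - <<'E'
from h import *
from scipy.optimize import least_squares
full=np.ones((384,512),bool)
for cam in('top','side'):
    D=np.load(f'/tmp/{cam}0.npz'); P=cloud(cam,full,D['d'])
    q=P[(np.hypot(P[:,0]-.449,P[:,1]+.178)<.055)&(P[:,2]>.016)&(P[:,2]<.026)]
    # edge-based: soft disc coverage fit, ring via darkness
    a=q-[.449,-.178,0]; th=np.arctan2(a[:,1],a[:,0]); rr=np.hypot(a[:,0],a[:,1])
    E=np.array([q[m][rr[m].argmax()] for k in np.arange(-3.1,3.1,.2) for m in [(abs(th-k)<.1)] if m.any() and not -.7<k<.2])
    s=least_squares(lambda c:np.hypot(*(E[:,:2]-c[:2]).T)-c[2],[.449,-.178,.045],loss='soft_l1',f_scale=.002).x
    print(cam,'plate',s.round(4),q[:,2].mean())
    g=cv2.cvtColor(D['im'],cv2.COLOR_RGB2GRAY).astype(float)
    loc=cv2.GaussianBlur(g,(0,0),3)-g
    c=viewer.calibration(cam); best=[]
    t=np.linspace(0,6.28,48,endpoint=False)
    for x in np.arange(.436,.462,.001):
        for y in np.arange(-.192,-.164,.001):
            px=np.array([w2pix(cam,np.array([x+.028*np.cos(k),y+.028*np.sin(k),.02]),c) for k in t[::2]]).astype(np.float32)
            best.append((cv2.remap(loc.astype(np.float32),px[None],None,1).mean(),x,y))
    print('ring',sorted(best)[-3:])
    q=P[(P[:,2]>.16)&(P[:,2]<.2)&(np.hypot(P[:,0]-.5666,P[:,1]+.138)<.025)]; print('knob',np.median(q,0),q.min(0),q.max(0))
    q=P[(P[:,2]>.05)&(P[:,2]<.162)&(np.hypot(P[:,0]-.56,P[:,1]+.208)<.02)]; print('post',q.min(0),q.max(0))
    for x0 in np.arange(.1,.5,.05):
        print(round(x0,2),[round(float(P[m,2].max()),2) if (m:=(P[:,0]>x0)&(P[:,0]<x0+.05)&(P[:,1]>y0)&(P[:,1]<y0+.05)&(P[:,2]<.5)).any() else None for y0 in np.arange(.25,.8,.05)])
E
```

```text
top plate [ 0.4514 -0.1744  0.0442] 0.01997414949592182
ring [(np.float32(16.55731), np.float64(0.45), np.float64(-0.174)), (np.float32(16.810053), np.float64(0.452), np.float64(-0.174)), (np.float32(17.03656), np.float64(0.451), np.float64(-0.174))]
knob [ 0.57450755 -0.13521611  0.18336012] [ 0.56792593 -0.14127999  0.16348715] [ 0.58091414 -0.12859771  0.19036765]
post [ 0.54689033 -0.21898753  0.0539845 ] [ 0.57743564 -0.18880879  0.16164138]
0.1 [0.01, 0.01, 0.01, 0.01, 0.01, 0.01, 0.35, 0.37, 0.01, 0.01, -0.0]
0.15 [0.01, 0.01, 0.01, 0.01, 0.01, 0.01, 0.35, 0.38, 0.01, 0.01, -0.01]
0.2 [0.05, 0.01, 0.01, 0.01, 0.01, 0.01, 0.01, 0.01, 0.01, 0.01, -0.01]
0.25 [0.05, 0.05, 0.01, 0.01, 0.01, 0.16, 0.15, 0.12, 0.11, 0.01, None]
0.3 [0.05, 0.05, 0.01, 0.01, 0.16, 0.17, 0.17, 0.16, 0.15, 0.14, 0.09]
0.35 [0.05, 0.01, 0.01, 0.14, 0.16, 0.17, 0.17, 0.17, 0.17, 0.17, None]
0.4 [0.01, 0.08, 0.08, 0.14, 0.17, 0.17, 0.17, 0.17, 0.17, 0.16, None]
0.45 [0.01, 0.09, 0.09, 0.13, 0.17, 0.17, 0.17, 0.17, 0.17, 0.16, None]
side plate [ 0.4519 -0.1748  0.0451] 0.019611244106886007
ring [(np.float32
[... 223 characters left out ...]
 0.56648645 -0.14423346  0.16014518] [ 0.58235289 -0.12868129  0.18711067]
post [ 0.54655998 -0.22008596  0.05023703] [ 0.57602784 -0.18924454  0.16057634]
0.1 [0.0, 0.0, 0.0, 0.0, 0.0, 0.0, 0.35, 0.44, 0.37, 0.0, None]
0.15 [0.0, 0.0, 0.0, 0.0, 0.0, 0.0, 0.35, 0.5, 0.35, 0.34, -0.0]
0.2 [0.05, 0.0, 0.0, 0.0, 0.0, 0.0, 0.0, 0.5, 0.46, 0.0, -0.0]
0.25 [0.05, 0.05, 0.0, 0.0, 0.01, 0.15, 0.14, 0.11, 0.11, 0.0, None]
0.3 [0.05, 0.05, 0.01, 0.08, 0.16, 0.16, 0.16, 0.16, 0.15, 0.13, None]
0.35 [0.05, 0.0, 0.0, 0.14, 0.16, 0.16, 0.16, 0.16, 0.16, 0.16, None]
0.4 [0.01, 0.08, 0.08, 0.13, 0.16, 0.16, 0.16, 0.16, 0.16, 0.16, None]
0.45 [None, 0.08, 0.08, 0.14, 0.16, 0.16, 0.16, 0.16, 0.16, None, None]
```

```bash
python3 -m pendant '[85,0,-30,31,0, 85,0,-30,31,0, 85,0,-30,31,0, 85,0,-30,31,0, 85,0,-30,31,0, 85,0,-30,31,0, 85,0,-30,31,0, 85,0,-30,31,0, 85,0,-30,31,0, 85,0,-30,31,0, 85,0,-30,31,0, 85,0,-32,32,0, 85,0,0,0,0]' 60
python3 - <<'E'
from h import *
from scipy.optimize import least_squares
from scipy.spatial.transform import Rotation as R
o=r.get_obs(); c=viewer.calibration('wrist'); im,d=viewer.grab_frame('wrist'); cv2.imwrite('pics/w1.png',im[:,:,::-1])
print(o['clock'],o['tcp_pos'],o['joints'].round(2),o['contact_force'])
P=cloud('wrist',np.ones((384,512),bool),d)
q=P[(np.hypot(P[:,0]-.4395,P[:,1]-.209)<.05)&(P[:,2]>.113)&(P[:,2]<.125)]
print(len(q),q.min(0),q.max(0),q.mean(0))
if len(q)>20:
    s=least_squares(lambda c:np.hypot(*(q[:,:2]-c[:2]).T)-c[2],[.4395,.209,.0315],loss='soft_l1',f_scale=.001).x; print(s)
    dd=np.append(s[:2],.118)-o['tcp_pos']; print('tool delta',(R.from_rotvec(o['orientation']).as_matrix().T@dd*1000).round(1))
E
```

```text
clock: 2.82
tcp_pos: [0.4414, 0.2058, 0.2316]
orientation: [0.204, 1.56, -0.205]
contact_force: [-0.5, 0.9, -0.4]
grip_width: 0.0852
2.825 [0.44136243 0.2058168  0.23160021] [-0.8   0.16  0.26  2.01 -0.05  0.98  0.8 ] [-0.49874447  0.88198176 -0.38785988]
1147 [0.40728027 0.18004316 0.11301533] [0.47268333 0.24550457 0.12157674] [0.44124067 0.21278594 0.11845208]
[0.43956041 0.21299479 0.03064818]
tool delta [113.6   6.5  -3.7]
```

View pics/w1.png

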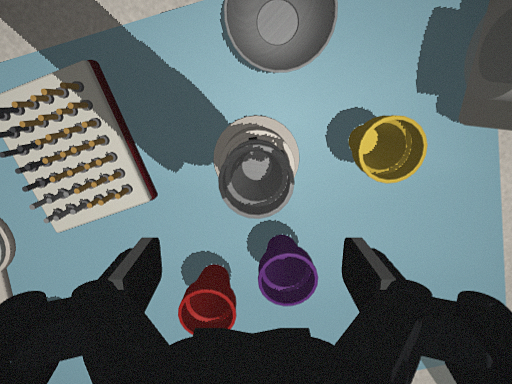

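The wrist view shows the steel cup at (257,178) in the holder, with yellow, purple and red free-standing around it. The wrist and fixed cameras differ by about 4 mm in y, so I take the mean, descend part way and measure again.

```bash
python3 -m pendant '[85,20,4,-3,0, 85,30,0,0,0, 85,25,0,0,0, 85,0,0,0,0, 85,0,0,0,0]'
python3 - <<'E'
from h import *
from scipy.optimize import least_squares
from scipy.spatial.transform import Rotation as R
o=r.get_obs(); print(o['tcp_pos'],o['contact_force'])
for cam in('wrist','side','top'):
    im,d=viewer.grab_frame(cam)
    if cam=='wrist':cv2.imwrite('pics/w2.png',im[:,:,::-1])
    P=cloud(cam,np.ones((384,512),bool),d)
    q=P[(np.hypot(P[:,0]-.4395,P[:,1]-.209)<.045)&(P[:,2]>.110)&(P[:,2]<.125)]
    if len(q)<20: print(cam,len(q));continue
    s=least_squares(lambda c:np.hypot(*(q[:,:2]-c[:2]).T)-c[2],[.4395,.209,.0315],loss='soft_l1',f_scale=.001).x
    print(cam,len(q),(q.min(0)+q.max(0))/2,s,np.percentile(q[:,2],90))
E
```

```text
clock: 3.5
tcp_pos: [0.4379, 0.2149, 0.1571]
orientation: [0.199, 1.561, -0.198]
contact_force: [0.3, -0.1, 0.3]
grip_width: 0.0852
[0.43793939 0.21493009 0.15711268] [ 0.2794583  -0.13426424  0.324797  ]
wrist 2495 [0.4412488  0.21041884 0.11602637] [0.44054558 0.21078268 0.03045816] 0.12022282432188722
side 195 [0.43919425 0.20955113 0.11528906] [0.43880241 0.20866195 0.03049987] 0.11884973494245643
top 17
```

View pics/w2.png

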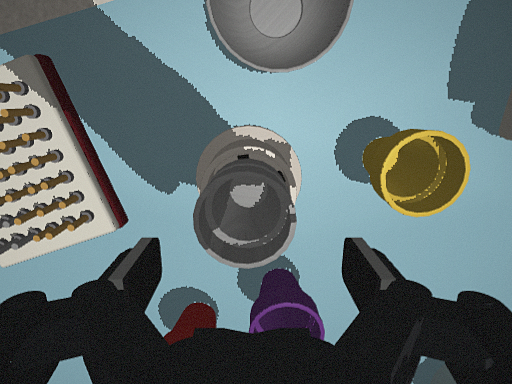

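The cup is at about (0.440, 0.210). I correct laterally, go down to TCP z≈0.089 and check that the wrist force is low before closing.

```bash
python3 -m pendant '[85,0,-4,3,0, 85,20,0,0,0, 85,20,0,0,0, 85,15,0,0,0, 85,11,0,0,0, 85,0,0,0,0, 85,0,0,0,0]'
python3 - <<'E'
from h import *
o=r.get_obs(); print(o['tcp_pos'],o['contact_force'],o['orientation'])
im,d=viewer.grab_frame('side'); cv2.imwrite('pics/s2.png',cv2.resize(im[110:230,120:270],None,fx=4,fy=4,interpolation=2)[:,:,::-1])
E
```

```text
clock: 4.53
tcp_pos: [0.44, 0.2095, 0.0907]
orientation: [0.2, 1.561, -0.199]
contact_force: [0.1, -0.2, 0.0]
grip_width: 0.0852
[0.44000386 0.20950798 0.09070303] [ 0.09668807 -0.21199582  0.01102877] [ 0.19966098  1.56104961 -0.19889368]
```

View pics/s2.png

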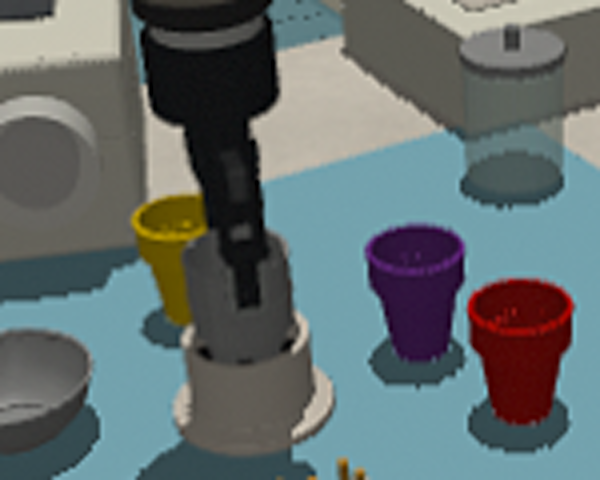

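The side crop shows the near finger straddling the collar, with its tip at (248,305), above the collar's lower edge. Close.

```bash
python3 -m pendant '[76,0,0,0,0, 72,0,0,0,0, 69,0,0,0,0, 66,0,0,0,0]' 40; python3 -m pendant '[55,0,0,0,0, 50,0,0,0,0, 50,0,0,0,0, 50,0,0,0,0]' 60
```

```text
clock: 5.08
tcp_pos: [0.4398, 0.2096, 0.0904]
orientation: [0.2, 1.561, -0.199]
contact_force: [0.1, 1.1, 0.5]
grip_width: 0.0663
clock: 5.58
tcp_pos: [0.4401, 0.2099, 0.0909]
orientation: [0.2, 1.561, -0.198]
contact_force: [-1.1, -0.1, 4.7]
grip_width: 0.0627
```

```bash
python3 -m pendant '[50,-1,0,0,0, 50,-1,0,0,0, 50,-1,0,0,0, 50,-1,0,0,0, 50,0,0,0,0]'; python3 -m pendant '[50,-2,0,0,0, 50,-2,0,0,0, 50,-2,0,0,0, 50,-2,0,0,0, 50,-2,0,0,0, 50,-2,0,0,0, 50,0,0,0,0]'
python3 - <<'E'
from h import *
im,d=viewer.grab_frame('side'); cv2.imwrite('pics/s3.png',cv2.resize(im[110:230,120:270],None,fx=4,fy=4,interpolation=2)[:,:,::-1])
E
```

```text
clock: 6.2
tcp_pos: [0.4393, 0.209, 0.0942]
orientation: [0.199, 1.562, -0.2]
contact_force: [0.3, 0.3, -5.1]
grip_width: 0.0626
clock: 7.08
tcp_pos: [0.44, 0.2094, 0.1067]
orientation: [0.2, 1.561, -0.199]
contact_force: [0.2, 0.8, -0.6]
grip_width: 0.0626
```

View pics/s3.png

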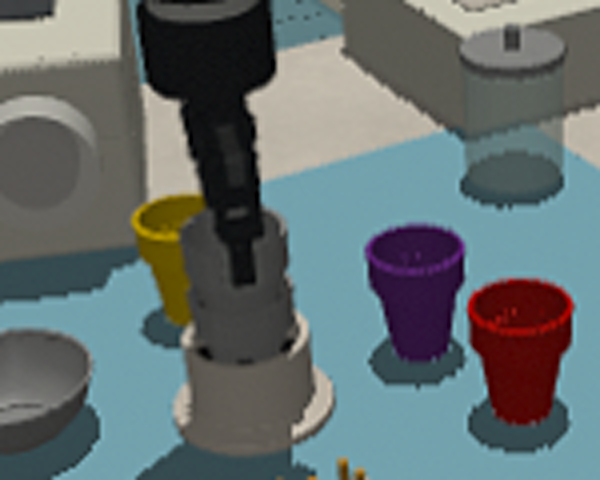

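The top cup has risen and a gap line shows at (240,300). The lower cup still sits at the same height in the holder. I keep lifting.

```bash
python3 -m pendant '[50,-3,0,0,0, 50,-4,0,0,0, 50,-4,0,0,0, 50,-4,0,0,0, 50,-4,0,0,0, 50,-4,0,0,0, 50,-4,0,0,0, 50,-4,0,0,0, 50,-4,0,0,0, 50,-5,0,0,0, 50,-8,0,0,0, 50,-10,0,0,0, 50,-12,0,0,0, 50,-12,0,0,0, 50,-8,0,0,0, 50,-5,0,0,0, 50,0,0,0,0, 50,0,0,0,0]'
python3 - <<'E'
from h import *
from scipy.spatial.transform import Rotation as R
im,d=viewer.grab_frame('side'); cv2.imwrite('pics/s4.png',cv2.resize(im[90:230,120:270],None,fx=4,fy=4,interpolation=2)[:,:,::-1])
P=cloud('side',np.ones((384,512),bool),d); q=P[(np.hypot(P[:,0]-.44,P[:,1]-.21)<.055)]
print(np.histogram(q[:,2],bins=np.arange(0.03,.25,.01)))
o=r.get_obs();p=o['tcp_pos'];M=R.from_rotvec(o['orientation']).as_matrix()
print(p,M.round(3),M.T@(np.array([.4515,-.174,p[2]])-p)*1000, o['contact_force'],o['joints'].round(2))
E
```

```text
clock: 9.38
tcp_pos: [0.4394, 0.2092, 0.2009]
orientation: [0.199, 1.562, -0.2]
contact_force: [0.2, 0.2, -1.9]
grip_width: 0.0628
(array([103, 124, 228,  93, 157, 169,  98,   0,   0,   0,   0,  12,  57,
        62,  59,  76,  65,  82, 151, 166,  60]), array([0.03, 0.04, 0.05, 0.06, 0.07, 0.08, 0.09, 0.1 , 0.11, 0.12, 0.13,
       0.14, 0.15, 0.16, 0.17, 0.18, 0.19, 0.2 , 0.21, 0.22, 0.23, 0.24]))
[0.43937569 0.20918513 0.20090643] [[-0.001  0.251  0.968]
 [-0.     0.968 -0.251]
 [-1.    -0.001 -0.001]] [ 1.71454603e-01 -3.67865461e+02  1.07948196e+02] [-0.45487945  0.09011533 -1.28437217] [-0.79  0.2   0.25  2.04 -0.06  0.91  0.81]
```

View pics/s4.png

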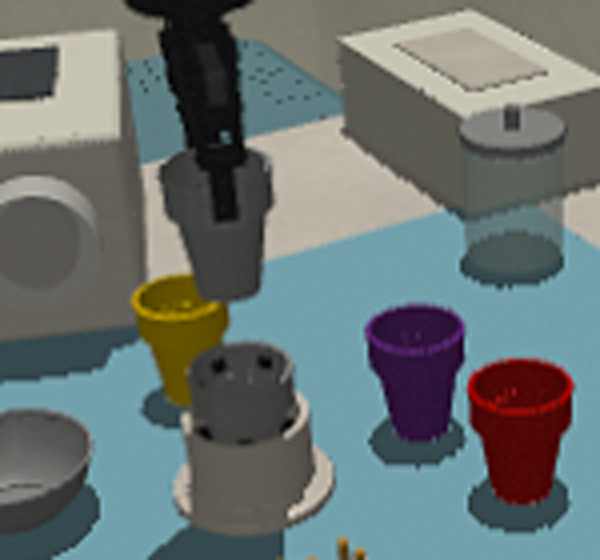

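The cup is free and upright, and the lower cup is seated with its rim at about 0.09–0.10. Transfer over to the plate.

```bash
python3 -m pendant '[50,0,-10,3,0, 50,0,-22,6,0, 50,0,-28,8,0, 50,0,-28,8,0, 50,0,-28,8,0, 50,0,-28,8,0, 50,0,-28,8,0, 50,0,-28,8,0, 50,0,-28,8,0, 50,0,-28,9,0, 50,0,-28,9,0, 50,0,-28,9,0, 50,0,-28,8,0, 50,0,-18,5,0, 50,0,-10,3,0, 50,0,0,0,0, 50,0,0,0,0]'
python3 - <<'E'
from h import *
from scipy.spatial.transform import Rotation as R
from scipy.optimize import least_squares
o=r.get_obs();p=o['tcp_pos'];M=R.from_rotvec(o['orientation']).as_matrix()
print(p,M.round(3),M.T@(np.array([.4515,-.174,p[2]])-p)*1000, o['contact_force'],o['joints'].round(2))
for cam in('side','top','wrist'):
    im,d=viewer.grab_frame(cam);P=cloud(cam,np.ones((384,512),bool),d)
    q=P[(np.hypot(P[:,0]-p[0],P[:,1]-p[1])<.05)&(P[:,2]>.14)&(P[:,2]<.19)]
    if len(q)>20:print(cam,len(q),q[:,2].min(),[ (np.round((s.min(0)+s.max(0))/2,4), len(s)) for z in(.15,.16,.17,.18) if len(s:=q[abs(q[:,2]-z)<.005])>3])
    cv2.imwrite(f'pics/{cam}5.png',im[:,:,::-1])
E
```

```text
clock: 11.55
tcp_pos: [0.4517, -0.1732, 0.2012]
orientation: [0.199, 1.562, -0.198]
contact_force: [0.4, -0.2, -1.0]
grip_width: 0.0621
[ 0.45172017 -0.17321308  0.20117199] [[-0.     0.25   0.968]
 [ 0.     0.968 -0.25 ]
 [-1.     0.    -0.   ]] [-3.19691385e-04 -8.16980326e-01 -1.62559379e-02] [ 0.43600583 -0.20641008 -1.03056289] [-0.23  0.21  0.54  2.06 -0.14  0.9   1.7 ]
side 392 0.14875665401740307 [(array([ 0.4485, -0.1784,  0.1518]), 51), (array([ 0.4489, -0.1795,  0.16  ]), 85), (array([ 0.4485, -0.1803,  0.17  ]), 91), (array([ 0.4477, -0.1814,  0.1799]), 107)]
wrist 4209 0.1487277873123099 [(array([ 0.4529, -0.1719,  0.1519]), 1122), (array([ 0.4529, -0.1716,  0.16  ]), 649), (array([ 0.4589, -0.1718,  0.17  ]), 794), (array([ 0.4577, -0.172 ,  0.18  ]), 1022)]
```

View pics/side5.png

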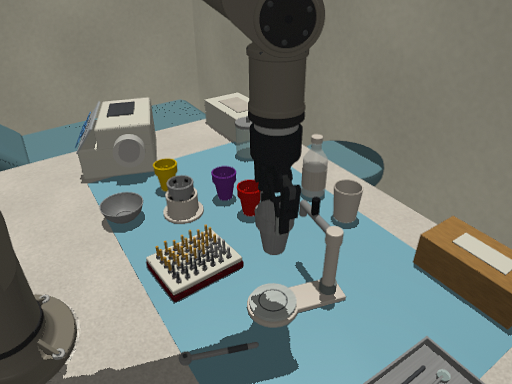

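The cup hangs upright above the plate at (272,235), with the plate at (272,303) and everything else in place. Lower it, slowly at the end.

```bash
python3 -m pendant '[50,15,-1,0,0, 50,20,0,0,0, 50,25,0,0,0, 50,20,0,0,0, 50,15,0,0,0, 50,12,0,0,0, 50,8,0,0,0, 50,4,0,0,0, 50,3,0,0,0, 50,0,0,0,0, 50,0,0,0,0]'; python3 -m pendant '[50,2,0,0,0, 50,2,0,0,0, 50,1,0,0,0, 50,0,0,0,0, 50,0,0,0,0]'
```

```text
clock: 13.08
tcp_pos: [0.4517, -0.175, 0.0796]
orientation: [0.199, 1.561, -0.199]
contact_force: [-0.5, -0.5, -1.4]
grip_width: 0.0624
clock: 13.7
tcp_pos: [0.4515, -0.175, 0.0743]
orientation: [0.199, 1.562, -0.199]
contact_force: [0.2, -0.7, -0.3]
grip_width: 0.0629
```

```bash
python3 -m pendant '[50,1,0,0,0, 50,0,0,0,0, 50,0,0,0,0]';python3 -m pendant '[50,1,0,0,0, 50,0,0,0,0, 50,0,0,0,0]'
```

```text
clock: 14.08
tcp_pos: [0.4515, -0.175, 0.0733]
orientation: [0.199, 1.562, -0.199]
contact_force: [-0.2, 0.3, -1.5]
grip_width: 0.0625
clock: 14.45
tcp_pos: [0.4518, -0.175, 0.0725]
orientation: [0.199, 1.561, -0.199]
contact_force: [-1.0, 0.5, 3.3]
grip_width: 0.0624
```

Contact with the plate at the expected height. Release gently and rise.

```bash
python3 -m pendant '[64,0,0,0,0, 66,0,0,0,0, 69,0,0,0,0, 73,0,0,0,0, 78,0,0,0,0, 85,0,0,0,0, 85,0,0,0,0, 85,0,0,0,0]';python3 -m pendant '[85,-5,0,0,0, 85,-15,0,0,0, 85,-25,0,0,0, 85,-30,0,0,0, 85,-30,0,0,0, 85,-30,0,0,0, 85,-15,0,0,0, 85,0,0,0,0, 85,0,0,0,0]'
python3 - <<'E'
from h import *
from scipy.spatial.transform import Rotation as R
o=r.get_obs();p=o['tcp_pos'];M=R.from_rotvec(o['orientation']).as_matrix()
ims=[]
for cam in('side','top','wrist'):
    im,d=viewer.grab_frame(cam);P=cloud(cam,np.ones((384,512),bool),d); ims.append(im)
    for z0,z1 in((.035,.055),(.094,.106)):
        q=P[(np.hypot(P[:,0]-.4515,P[:,1]+.174)<.055)&(P[:,2]>z0)&(P[:,2]<z1)]
        if len(q)>10:print(cam,z0,len(q),((q.min(0)+q.max(0))/2).round(4),(q.max(0)-q.min(0)).round(3))
    q=P[(P[:,2]>.165)&(P[:,2]<.192)&(np.hypot(P[:,0]-.573,P[:,1]+.137)<.02)]
    if len(q)>3:print(cam,'knob',len(q),np.median(q,0),(q.min(0)+q.max(0))/2)
    print([(x['score'],x['location'].round(3) if hasattr(x['location'],'round') else x['location']) for x in nets.look_for('spout_knob',cam)[:2]])
k=np.array([.573,-.137,.169]);print(p,'to knob',(M.T@(k-p)*1000).round(1),o['joints'].round(2))
cv2.imwrite('pics/c6.png',np.hstack([ims[0],ims[2]])[::1,:,::-1][:, :].copy() if 0 else cv2.resize(np.hstack([ims[0],ims[2]]),(800,300),interpolation=3)[:,:,::-1])
E
```

```text
clock: 15.45
tcp_pos: [0.4515, -0.175, 0.0723]
orientation: [0.199, 1.562, -0.199]
contact_force: [-1.1, -0.3, -0.4]
grip_width: 0.085
clock: 16.58
tcp_pos: [0.4509, -0.1747, 0.2214]
orientation: [0.199, 1.563, -0.199]
contact_force: [0.2, -0.2, -0.5]
grip_width: 0.0849
side 0.035 153 [ 0.4499 -0.1742  0.045 ] [0.044 0.048 0.02 ]
side 0.094 293 [ 0.4522 -0.174   0.0979] [0.067 0.068 0.008]
side knob 101 [ 0.57229321 -0.13991802  0.17818111] [ 0.57553304 -0.13625707  0.17590451]
[(0.7, [0.5691, -0.1678, 0.1509]), (0.36, [0.3027, 0.2932, 0.0273])]
top 0.035 13 [ 0.4509 -0.1767  0.0455] [0.037 0.025 0.017]
top 0.094 24 [ 0.4374 -0.1606  0.0989] [0.036 0.037 0.009]
top knob 30 [ 0.57457217 -0.13554059  0.18177289] [ 0.57433497 -0.13482535  0.17900154]
[(0.85, [0.5731, -0.1619, 0.1529])]
wrist 0.035 461 [ 0.4542 -0.1726  0.045 ] [0.042 0.043 0.02 ]
wrist 0.094 1073 [ 0.4533 -0.1726  0.0983] [0.066 0.065 0.009]
wrist knob 83 [ 0.57004841 -0.13828249  0.16773968] [ 0.57115593 -0.13691494  0.16914588]
[(0.78, [0.5604, -0.1679, 0.1552])]
[ 0.45088853 -0.17468076  0.22143606] to knob [ 52.3  67.1 108.8] [-0.25  0.18  0.56  2.04 -0.12  0.95  1.69]
```

View pics/c6.png

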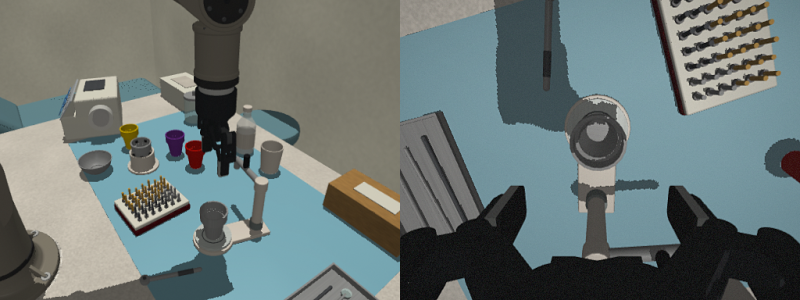

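The cup stands upright in the middle of the plate: rim centre about (0.452,-0.174), height 0.10, and in the left panel at (213,215). The gripper is clear of it. Next I go above the knob at about (0.5725,-0.137), turning the jaws across the spout's arm so they cage the knob.

```bash
python3 -m pendant '[45,0,10,16,0, 45,0,15,25,0, 45,0,17,27,0, 45,0,15,25,0, 45,0,10,15,0, 45,0,0,0,0.163, 45,0,0,0,0.163, 45,0,0,0,0.163, 45,0,0,0,0.163, 45,0,0,0,0.163, 45,0,0,0,0.163, 45,0,0,0,0.163, 45,0,0,0,0.163, 45,0,0,0,0.163, 45,0,0,0,0, 45,0,0,0,0]' 20
python3 - <<'E'
from h import *
from scipy.spatial.transform import Rotation as R
o=r.get_obs();p=o['tcp_pos'];M=R.from_rotvec(o['orientation']).as_matrix()
k=np.array([.5725,-.137,.169])
for cam in('side','wrist','top'):
    im,d=viewer.grab_frame(cam);P=cloud(cam,np.ones((384,512),bool),d)
    q=P[(P[:,2]>.165)&(P[:,2]<.19)&(np.hypot(P[:,0]-.573,P[:,1]+.137)<.02)]
    if len(q)>3:print(cam,'knob',len(q),np.median(q,0),(q.min(0)+q.max(0))/2)
    if cam=='wrist':cv2.imwrite('pics/w7.png',im[:,:,::-1])
print(p,M.round(3),'to knob',(M.T@(k-p)*1000).round(1),o['joints'].round(2))
E
```

```text
clock: 18.88
tcp_pos: [0.573, -0.1371, 0.2222]
orientation: [1.316, 1.136, -1.317]
contact_force: [-0.2, 0.4, -0.0]
grip_width: 0.0451
side knob 101 [ 0.57159289 -0.13972848  0.17891538] [ 0.5753841  -0.13691993  0.17594014]
wrist knob 643 [ 0.57663376 -0.13225876  0.18433413] [ 0.57644024 -0.13466094  0.17593005]
[ 0.57303274 -0.13708336  0.22221652] [[-0.     0.989 -0.146]
 [-0.    -0.146 -0.989]
 [-1.    -0.     0.   ]] to knob [53.2 -0.5 -0. ] [-0.51  0.46  0.86  1.82 -0.39  1.05  0.36]
```

View pics/w7.png

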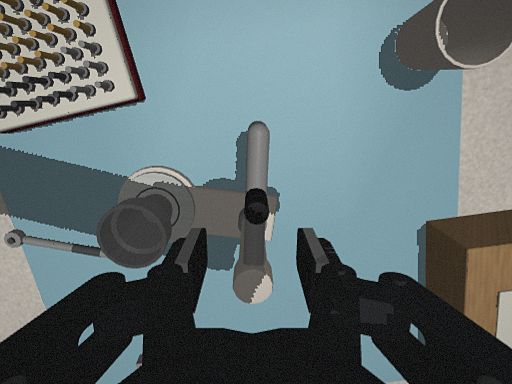

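The wrist view shows the knob at (257,205), centred between the fingers at (195,245) and (312,245), with the arm vertical in the picture. The cup stands on the plate. Descend and cage the knob.

```bash
python3 -m pendant '[45,15,1,0,0, 45,20,0,0,0, 45,17,0,0,0, 45,10,0,0,0, 38,0,0,0,0, 32,0,0,0,0, 26,0,0,0,0, 22,0,0,0,0, 22,0,0,0,0, 22,0,0,0,0]' 20
python3 - <<'E'
from h import *
from scipy.spatial.transform import Rotation as R
# plan arc about hinge: step in tool frame per row
o=r.get_obs();p=o['tcp_pos'];M=R.from_rotvec(o['orientation']).as_matrix()
C=np.array([.561,-.206]);F=np.array([.452,-.174])
v=p[:2]-C;a0=np.arctan2(v[1],v[0]);h=F-C;a1=np.arctan2(h[1],h[0]);print(p,np.hypot(*v),a0,a1,a1-a0, 'jaw',np.arctan2(M[1,1],M[0,1]))
n=12;s=(a1-a0)/n
y=np.arctan2(M[1,1],M[0,1])
for i in range(n):
    d=np.hypot(*v)*np.array([np.cos(a0+s*(i+1))-np.cos(a0+s*i),np.sin(a0+s*(i+1))-np.sin(a0+s*i)])
    yy=y+s*i; print(i,(d@[np.cos(yy),np.sin(yy)]*1000).round(1),(d@[np.sin(yy),-np.cos(yy)]*1000).round(1),s)
E
```

```text
clock: 20.27
tcp_pos: [0.5739, -0.1374, 0.1604]
orientation: [1.319, 1.134, -1.319]
contact_force: [0.2, 0.1, -0.3]
grip_width: 0.0221
[ 0.57391063 -0.13735284  0.16038836] 0.06985067340568048 1.384895505921066 2.856037982820185 1.471142476899119 jaw -0.14993927252125847
0 -8.6 0.2 0.12259520640825992
1 -8.6 0.2 0.12259520640825992
2 -8.6 0.2 0.12259520640825992
3 -8.6 0.2 0.12259520640825992
4 -8.6 0.2 0.12259520640825992
5 -8.6 0.2 0.12259520640825992
6 -8.6 0.2 0.12259520640825992
7 -8.6 0.2 0.12259520640825992
8 -8.6 0.2 0.12259520640825992
9 -8.6 0.2 0.12259520640825992
10 -8.6 0.2 0.12259520640825992
11 -8.6 0.2 0.12259520640825992
```

```bash
python3 -m pendant '[22,0,-8.6,0,-0.123, 22,0,-8.6,0,-0.123, 22,0,-8.6,0.5,-0.123, 22,0,-8.6,0.5,-0.123, 22,0,-8.6,0,-0.123, 22,0,-8.6,0,-0.123, 22,0,0,0,0, 22,0,0,0,0]'
python3 - <<'E'
from h import *
from scipy.spatial.transform import Rotation as R
o=r.get_obs();p=o['tcp_pos'];M=R.from_rotvec(o['orientation']).as_matrix()
C=np.array([.561,-.206]);v=p[:2]-C;print(np.hypot(*v),np.arctan2(v[1],v[0]),'jaw',np.arctan2(M[1,1],M[0,1]))
E
```

```text
clock: 21.28
tcp_pos: [0.5244, -0.1461, 0.1603]
orientation: [0.768, 1.431, -0.768]
contact_force: [-0.0, -0.2, 0.7]
grip_width: 0.0221
0.07017874798693013 2.1196637369566806 jaw 0.5857027705827587
```

```bash
python3 -m pendant '[22,0,-8.6,0,-0.123, 22,0,-8.6,0,-0.123, 22,0,-8.6,0,-0.123, 22,0,-8.6,0,-0.123, 22,0,-8.6,0,-0.123, 22,0,-7,0,-0.12, 22,0,0,0,0, 22,0,0,0,0]'; python3 -m pendant '[22,0,-2,0,0, 22,0,-1,0,0, 22,0,0,0,0, 22,0,0,0,0]'
```

```text
clock: 22.28
tcp_pos: [0.4934, -0.1839, 0.1601]
orientation: [0.197, 1.562, -0.197]
contact_force: [0.0, -1.0, -0.0]
grip_width: 0.0219
clock: 22.78
tcp_pos: [0.4923, -0.1869, 0.1602]
orientation: [0.195, 1.562, -0.194]
contact_force: [0.7, 1.6, -0.3]
grip_width: 0.0218
```

```bash
python3 -m pendant '[22,0,-1,0,0, 22,0,-1,0,0, 22,0,0,0,0]'; python3 -m pendant '[22,0,-1,0,0, 22,0,-1,0,0, 22,0,0,0,0]'
```

```text
clock: 23.15
tcp_pos: [0.492, -0.1885, 0.1602]
orientation: [0.195, 1.562, -0.194]
contact_force: [-0.3, 3.6, 0.2]
grip_width: 0.022
clock: 23.52
tcp_pos: [0.492, -0.1886, 0.1602]
orientation: [0.195, 1.563, -0.191]
contact_force: [0.7, 8.5, 1.3]
grip_width: 0.0218
```

The spout is at its stop: the force is building and the position no longer changes. Relax, open, rise clear and check.

```bash
python3 -m pendant '[22,0,1,0,0, 22,0,1.5,0,0, 22,0,1.5,0,0, 24,0,1,0,0, 26,0,0,0,0, 26,0,0,0,0, 26,-8,0,0,0, 26,-20,0,0,0, 26,-30,0,0,0, 26,-30,0,0,0, 26,-30,0,0,0, 26,-10,0,0,0, 26,0,0,0,0]'
python3 - <<'E'
from h import *
ims=[]
C=np.array([.561,-.206])
for cam in('side','top','wrist'):
    im,d=viewer.grab_frame(cam);P=cloud(cam,np.ones((384,512),bool),d);ims.append(im)
    for n,z0,z1,c,rad in(('knob',.165,.19,(.494,-.186),.03),('arm',.14,.156,(.50,-.19),.06),('rim',.094,.106,(.452,-.174),.05),('foot',.035,.055,(.452,-.174),.05),('lower rim',.086,.098,(.44,.21),.05)):
        q=P[(P[:,2]>z0)&(P[:,2]<z1)&(np.hypot(P[:,0]-c[0],P[:,1]-c[1])<rad)]
        if len(q)>5: 
            print(cam,n,len(q),np.median(q,0).round(4),((q.min(0)+q.max(0))/2).round(4))
            if n=='arm':
                vx,vy,_,_=cv2.fitLine(q[:,:2].astype(np.float32),cv2.DIST_HUBER,0,.001,.001).ravel();print('  arm dir',np.arctan2(vy,vx)%np.pi,'home',np.arctan2(.032,-.109))
    for n in('rinse_cup','saline','bowl','ratchet'):
        if cam=='top': print(n,[np.round(x['location'],3) for x in nets.look_for(n,cam)[:1]])
print(r.get_obs()['tcp_pos'])
a=cv2.resize(ims[0],(533,400));b=cv2.resize(ims[1][140:240,270:370],(400,400))[:,:267]
cv2.imwrite('pics/f8.png',np.hstack([a,b])[:,:,::-1])
E
```

```text
clock: 25.15
tcp_pos: [0.4928, -0.1861, 0.2885]
orientation: [0.195, 1.561, -0.194]
contact_force: [-0.6, -0.1, 0.5]
grip_width: 0.0258
side knob 120 [ 0.4923 -0.19    0.1797] [ 0.4943 -0.1866  0.176 ]
side arm 579 [ 0.4983 -0.1922  0.1501] [ 0.4987 -0.1927  0.148 ]
  arm dir 2.8567333 home 2.8560379828201845
side rim 258 [ 0.447  -0.1794  0.0989] [ 0.4528 -0.1732  0.0977]
side foot 152 [ 0.4422 -0.189   0.0469] [ 0.4507 -0.175   0.045 ]
side lower rim 170 [0.437  0.2061 0.0909] [0.4399 0.2091 0.0908]
top knob 15 [ 0.4905 -0.1821  0.1795] [ 0.4937 -0.1853  0.1772]
top arm 123 [ 0.4755 -0.1796  0.15  ] [ 0.5012 -0.1897  0.1486]
  arm dir 2.900015 home 2.8560379828201845
top rim 83 [ 0.4483 -0.1723  0.0987] [ 0.452  -0.1734  0.0996]
top foot 25 [ 0.4472 -0.1777  0.0452] [ 0.4523 -0.1754  0.0444]
top lower rim 96 [0.4391 0.2141 0.0914] [0.4406 0.2093 0.0917]
rinse_cup [array([ 0.782, -0.033,  0.044])]
saline [array([0.768, 0.093, 0.11 ])]
bowl [array([0.299, 0.279, 0.018])]
ratchet []
wrist knob 354 [ 0.4944 -0.1846  0.1847] [ 0.4966 -0.1851  0.176 ]
wrist arm 1562 [ 0.4872 -0.1848  0.1519] [ 0.5025 -0.1905  0.148 ]
  arm dir 2.8716176 home 2.8560379828201845
wrist rim 638 [ 0.4496 -0.1678  0.1   ] [ 0.4535 -0.1725  0.0985]
wrist foot 270 [ 0.4532 -0.1671  0.046 ] [ 0.4532 -0.1726  0.045 ]
[ 0.49235811 -0.18605179  0.28755815]
```

View pics/f8.png

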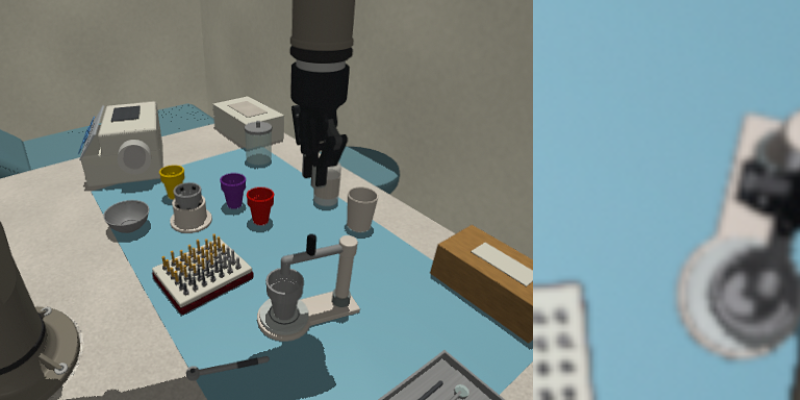

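The picture shows the cup upright on the plate at (285,300) with the spout over it at (287,262). The lower cup is still in the holder at (188,195), and the other things are where they were. The robot is clear, so I hand in.

```bash
python3 -c "
from bench import r
print(r.hand_in())"
```

```text
the job is handed in; nothing more can be done
None
```

The rinse cup is set up and the job is handed in, at about 25 s of the 58 s. I worked the top steel cup straight up out of the lower one, stood it on the filler plate and let go. Then I swung the spout home by its knob, with the fingers held loosely around it.

Last checks:
- **Top cup:** it stands upright. Its rim centre is at about (0.453, -0.173) and 0.10 m high, against a plate centre of (0.452, -0.174).
- **Spout:** the knob stopped moving with about 8 N of push against it. The arm direction read 2.857 rad from the side camera, against a computed home of 2.856.
- **Lower cup:** still seated, with its rim at about 0.091 m.
- **Other things:** rinse cup, saline and bowl are within about 6 mm of their first readings, which is about the detector's error. The yellow, purple and red cups and the drill kit look unmoved in the last picture.

Some readings disagreed:
- **Arm direction:** the top camera gave 2.900 rad, with the gripper partly hiding the arm, and the wrist camera gave 2.872. I relied on the side view and the felt stop.
- **Ratchet:** the detector missed it in the last top view. It is visible in the side picture, apparently where it was.

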